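Centre a guard blank on a self-centring drilling stage

ROBOT

A 6-joint arm with a two-finger parallel gripper is mounted at the origin on the work surface. World frame = base frame: x ahead of the robot, y to its left, z up, the work surface at z = 0. Lengths are in mm, angles in degrees, forces in N, time in s.
With the tool pointing down it reaches from about 300 to 850 mm from the base axis. Payload 4.2 kg.
Tool frame: the origin (TCP) lies midway between the tips of the shut fingers; the grasp point (between the pads) lies 19 mm behind it (env.grip_point_offset is the distance from the TCP to the grasp point, in mm); z points along the fingers, x is the direction in which the jaws open and shut, and the axes are right-handed (so a half turn about z gives the same grasp; the last joint's range is limited). The gripper opens to 91 mm and grips with 3 to 60 N. Pads are 32 mm wide; open, the fingers measure 118 mm over their backs; the gripper's body (76 mm by 178 mm) begins 60 mm behind the grasp point.
Start: joints at [-78.094, 18.312, 89.639, -0, 72.044, -1.146], TCP at [129.857, -560.161, 213.976] pointing down, gripper open.
Joint ranges: [-177.97, 177.97], [-48.28, 115.42], [12.27, 149.76], [-77.06, 257.06], [2.81, 150.46], [-146.56, 146.56]. Speed limits (degrees/s): [147.25, 147.25, 180, 180, 180, 180].

INTERFACE

Orientations are given as [roll, pitch, yaw] about the fixed x, y, z axes, in that order (R = Rz(yaw) Ry(pitch) Rx(roll)).
In Python, from workcell import env gives the robot as it stands.
- The arm moves only by the shell command python3 -m pendant 'ROWS' [FORCE]. ROWS is JSON, a list of rows, each an object with "xyz": the shift along the tool's x, y, z in m, a list of three; "roll": the turn about the tool's z in degrees; "jaw": the closure, from 0 (fully open) to 1 (shut). A call has exactly 8 rows; each row is the pose to reach, as a shift and turn from the pose commanded when the call began, along the tool's axes at that moment; what a row does not reach only later rows make up. A row lasts 1/8 s, in which the tool goes at most 62.5 mm and 10.7 degrees, less where a joint would pass 70% of its speed; a pose out of reach is approached as far as the arm can. A call with a gripper value outside its range is refused whole. The fingers move at their own pace and stop on an object; FORCE is the grip in N (left out, the last holds). Time passes only in rows, so rows that repeat a pose let the fingers close, or fill a call up. It gives the time, the measured TCP pose, the force and the opening at its end, in the units of the state.
- env.state(): the state, without advancing time (a new reading comes with each control period).
- env.grab_frame(name): name is "side" or "top" or "wrist"; returns (picture, depth): 420x560x3 uint8, blue, green, red; 420x560 float32, mm along the optical axis (not along the pixel's ray), 0 where there is no reading.
- env.camera_params(name): a dict with "camera_matrix" (3x3 intrinsics, pixels), "cam_to_world" (4x4, takes a point from camera to world coordinates); the wrist camera has in their place "hand_eye" (4x4, takes a point from camera to tool coordinates, whose origin is the TCP and whose axes are the tool frame's). Camera axes: x right, y up, looking along -z (the intrinsics and any distortion apply to the point x, -y, -z); pixel columns grow to the right and rows downward; lengths in mm; the calibration is good to about 2 mm. A picture is of the moment at which its call begins: read the wrist's pose just before it. camera_params takes no time and is no camera call.
- env.job_done(): hands the job in, once; it reports no verdict.
The state is a dict: "time_s": time; "qpos": joint angles; "qvel": joint speeds; "effort": joint torques, N m; "ee_pos": TCP position; "ee_rot": TCP orientation; "force": force on the tool from outside, world axes, zero at the start; "torque": the same for the moment, N m; "gripper_width": finger opening in mm.
Only numpy, scipy, OpenCV 4.12 (cv2) and the standard library are available. Lean on these libraries where they do the work, as an engineer would, in place of code of your own. Each camera call takes 0.05 s, during which the arm holds its last target. There are 200 camera calls.

TASK

Load the slotted rectangular guard blank for drilling: pick it up from the bench and lay it flat on the stage plate between the two open jaws, its long side parallel to the back stop, and let go of it. Then push it back until it bears firmly on the back stop, keep that pressure on for a moment, and after that push one of the linked jaws inward until both jaws squeeze the blank, again keeping the pressure on for a moment, so that it ends centred, square, against the stop and held snugly by both jaws. Be gentle: no dropping and no ramming it into the plate, stop or jaws; and leave the other blanks, tools and containers where they are.

Things in the scene. Friction and masses are not known exactly. Their poses are not given: they have to be found in the camera images.
- guard: The guard blank: a bare steel rectangular block, 34 mm (its x) by 60 mm (its y) by 12 mm high, with a 7 x 26 mm slot through its middle along y; about 180 g. Starts flat on the bench at any of three places. Origin: centre of its underside, z up.
- stage: The drilling stage, bolted to the bench: a steel plate 140 mm (x) by 170 mm (y) on a narrower grey base; the plate's top is 40 mm above the bench. Origin: centre of the base's underside, on the bench. Its x axis points to the back stop, away from the robot; y points left, from the right jaw to the left jaw; the centre line between the jaws is y = 0.
- stop: The back stop: a dark steel block 15 mm (x) by 40 mm (y) by 20 mm high, fixed on the plate's centre line, square to it, at a place along x that differs each time. Origin: centre of its underside, on the plate's top; the face that the blank bears on is 7.5 mm from the origin on the robot's side (-x).
- jaw_left: Left aluminium jaw: block 60 (x) x 16 (y) x 22 mm high, origin centre of its underside, on the plate's top; axes as the stage. Gripping face at y = -8 mm; behind it a push tab 34 (x) x 8 (y) x 34 mm high, outer face at y = +16 mm. Starts open at stage x = 12, y = 51 mm; slides inward up to 30 mm. Geared to the right jaw: pushing either moves both equally. Sliding takes about 2 N; stays where left.
- jaw_right: Right jaw, mirror image of the left: gripping face at y = +8 mm, outer face of its tab at y = -16 mm from its origin. Starts open at stage x = 12, y = -51 mm (gripping faces 86 mm apart). With the blank held snugly the jaw origins stand at stage y = +38 and -38 mm.
- disc: Bystander: a round steel blank, 42 mm across, 12 mm high, no slot. Origin: centre of its underside.
- bar: Bystander: a plain steel bar blank 24 mm (x) by 95 mm (y) by 10 mm high, no slot. Origin: centre of its underside.
- brush: Bystander: a hand brush lying on the bench.
- hammer: Bystander: a hammer lying on the bench.
- oil: Bystander: a grey oil bottle, 56 mm across and 130 mm high. Origin: centre of its underside.
- tin: Bystander: an open aluminium cup, 72 mm across and 75 mm high. Origin: centre of its underside.
- wrench: Bystander: a wrench lying on the bench.
Not all that is in view belongs to the job. What is shaped like the guard but orange or turquoise is not meant.

How it is judged:
By the outcome, as a careful person would: the job done as asked, in the order asked, and still so for the second after the job is handed in, with the robot touching nothing.
It also fails if it takes over 69 s, if anything falls off the work surface, if the arm or the gripper's body presses on something with over 40 N, if the wrist force passes 120 N, or if a joint passes its speed limit or range.

## Working session

There is one attempt and no reset: what is moved stays moved. The work goes in short steps, Python scripts to look and compute and a shell command to move; the robot and the scene stay as the last step left them, time stands still between calls to the robot, and variables do not carry over. Pictures are saved under pics/ and viewed, about 8 in all and at most 12, crops included, and the job is handed in when it is done.

```bash
mkdir -p pics; ls
python3 - <<'E'
from workcell import env
import cv2
print(env.state())
for n in ["top","side"]:
    p,d=env.grab_frame(n); cv2.imwrite(f"pics/{n}0.png",p)
    c=env.camera_params(n); print(n,c)
print(env.camera_params("wrist"))
E
```

```text
pics
{'time_s': 0.0, 'qpos': array([-7.80938820e+01,  1.83525828e+01,  8.97078790e+01, -5.80664696e-04,
        7.20431056e+01, -1.14749863e+00]), 'qvel': array([ 0.00744533, -0.0310045 , -0.0304408 ,  0.00723895, -0.05716458,
        0.05856141]), 'effort': array([-1.68441002e-03, -4.12461627e+01, -2.31976658e+01,  7.25866947e-02,
        4.55584796e-02, -1.29714181e-04]), 'ee_pos': array([ 129.74723693, -559.64306419,  213.10086007]), 'ee_rot': array([-1.79998478e+02,  1.03557701e-01, -7.69462025e+01]), 'force': array([ 0.38251017,  0.16123229, -0.05609701]), 'torque': array([0.00255923, 0.01720578, 0.02372954]), 'gripper_width': 91.47840468872255}
top {'camera_matrix': array([[386.85250578,   0.        , 277.97054048],
       [  0.        , 386.85250578, 209.92306927],
       [  0.        ,   0.        ,   1.        ]]), 'cam_to_world': array([[ 2.74904288e-02,  9.87739268e-01, -1.53673078e-01,
         4.34576988e+02],
       [-9.99394332e-01,  3.04387791e-02,  1.68656655e-02,
         2.97981336e+01],
       [ 2.13365009e-02,  1.53116359e-01,  9.87977801e-01,
         9.31161879
[... 456 characters left out ...]
,
       [-1.47609778e-03,  8.62520968e-01,  5.06019170e-01,
         5.80408802e+02],
       [ 0.00000000e+00,  0.00000000e+00,  0.00000000e+00,
         1.00000000e+00]])}
{'camera_matrix': array([[298.29927716,   0.        , 280.45243101],
       [  0.        , 298.29927716, 207.78190586],
       [  0.        ,   0.        ,   1.        ]]), 'hand_eye': array([[ 9.99999519e-01, -7.33574143e-04, -6.51726249e-04,
        -3.46491560e-01],
       [-8.82221276e-04, -9.62906655e-01, -2.69833273e-01,
        -7.68328823e+01],
       [-4.29608830e-04,  2.69833718e-01, -9.62906839e-01,
        -1.70961568e+02],
       [ 0.00000000e+00,  0.00000000e+00,  0.00000000e+00,
         1.00000000e+00]])}
```

View pics/top0.png

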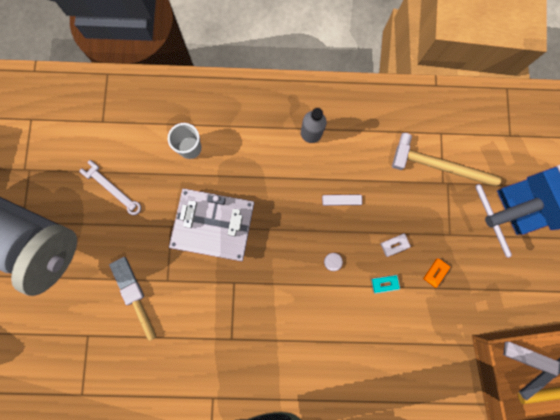

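The top view shows these candidates: grey slotted block at (396,244), which is the guard. Lookalikes are orange (437,272), turquoise (386,284), the bar without a slot (342,200) and the disc (333,262). The stage is at about (212,225). Next is one close crop of the guard and the stage.

```bash
cat > h.py <<'E'
import numpy as np
from workcell import env
from scipy.spatial.transform import Rotation as R
def ray(n,u,v,z,T=None):
    c=env.camera_params(n);K=c["camera_matrix"]
    if T is None:T=c["cam_to_world"]
    d=T[:3,:3]@np.array([(u-K[0,2])/K[0,0],-(v-K[1,2])/K[1,1],-1.])
    o=T[:3,3];return o+d*(z-o[2])/d[2]
def toolT(s=None):
    s=s or env.state();T=np.eye(4)
    T[:3,:3]=R.from_euler("xyz",s["ee_rot"],degrees=True).as_matrix();T[:3,3]=s["ee_pos"];return T
def wristT(s=None): return toolT(s)@env.camera_params("wrist")["hand_eye"]
def to_tool(p,s=None): return np.linalg.inv(toolT(s))@np.append(p,1)
E
python3 - <<'E'
import cv2,numpy as np
p=cv2.imread("pics/top0.png")
a=cv2.resize(p[180:270,165:260],None,fx=6,fy=6,interpolation=cv2.INTER_CUBIC)
b=cv2.resize(p[225:265,375:415],None,fx=5,fy=5,interpolation=cv2.INTER_CUBIC)
o=np.zeros((540,780,3),np.uint8);o[:,:570]=a;o[:200,575:775]=b
cv2.imwrite("pics/c0.png",o)
from h import *
print(ray("top",396,243,12),ray("top",212,225,40))
E
```

```text
[ 506.2997344  -269.99551563   12.        ] [533.27959647 165.91893793  40.        ]
```

View pics/c0.png

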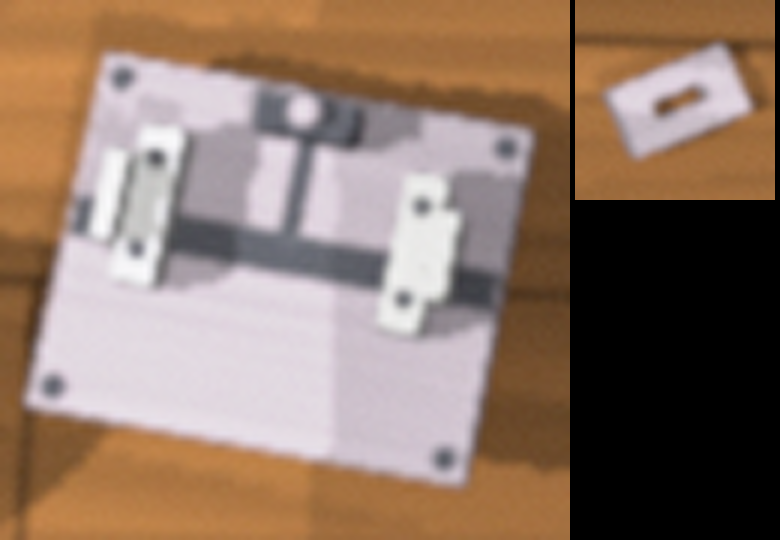

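The crop confirms a bare steel slotted block, with corners at (605,93), (724,43), (752,106) and (636,158). The plate corners and the stop are also clear. Now I'll compute poses.

Run:
```python
from h import *
g=np.array([ray("top",375+(x-575)/5-.4,225+y/5-.4,12) for x,y in [(605,93),(724,43),(752,106),(636,158)]])
print("guard",g.mean(0));e=g[1]-g[0]+g[2]-g[3];print(np.linalg.norm(e)/2,np.degrees(np.arctan2(e[1],e[0])))
s=np.array([ray("top",165+x/6-.4,180+y/6-.4,40) for x,y in [(105,55),(533,130),(467,486),(27,405)]])
c=s.mean(0);print("stage",s,c)
ey=s[0]-s[1]+s[3]-s[2];ex=s[0]-s[3]+s[1]-s[2];a=np.degrees(np.arctan2(ex[1],ex[0]));b=np.degrees(np.arctan2(ey[1],ey[0]))-90
print(np.linalg.norm(ex)/2,np.linalg.norm(ey)/2,a,b)
t=np.radians((a+b)/2);U=np.array([[np.cos(t),-np.sin(t)],[np.sin(t),np.cos(t)]])
for n,x,y,z in [("stopTL",258,88,60),("stopTR",362,105,60),("stopBL",255,130,60),("stopBR",352,146,60)]:
    print(n,U.T@(ray("top",165+x/6-.4,180+y/6-.4,z)-c)[:2])
# gripper start 
print("guard in tool",to_tool(g.mean(0)),env.state()["ee_rot"])
```

```text
guard [ 502.51344926 -268.65968717   12.        ]
62.56905806965643 -65.48924866196164
stage [[616.33823353 240.14525789  40.        ]
 [591.88454377  72.46670553  40.        ]
 [453.77305265  92.40357181  40.        ]
 [479.64653683 260.79690542  40.        ]] [535.4105917  166.45311016  40.        ]
138.89224194902624 169.9096355219379 -8.40185877358573 -8.516824551021571
stopTL [63.68139571 19.78743143]
stopTR [ 64.26080298 -20.35621517]
stopBL [47.56807447 17.6308362 ]
stopBR [ 48.05499443 -19.71580297]
guard in tool [-199.00971842 -428.86452622  201.51301361    1.        ] [ 1.79999291e+02  9.18342966e-02 -7.69458033e+01]
```

Measured poses:
- **Guard:** centre (502.5, -268.7), short axis at yaw 24.5°.
- **Stage:** centre (535.4, 166.5), yaw -8.5°.
- **Stop:** face at stage x≈48.

I'm moving above the guard now.

```bash
python3 -m pendant '[{"xyz":[-0.025,-0.054,0],"roll":-10,"jaw":0},{"xyz":[-0.05,-0.107,0],"roll":-20,"jaw":0},{"xyz":[-0.075,-0.16,0.01],"roll":-30,"jaw":0},{"xyz":[-0.1,-0.214,0.02],"roll":-40,"jaw":0},{"xyz":[-0.125,-0.268,0.03],"roll":-50,"jaw":0},{"xyz":[-0.15,-0.322,0.04],"roll":-60,"jaw":0},{"xyz":[-0.175,-0.375,0.05],"roll":-70,"jaw":0},{"xyz":[-0.199,-0.429,0.05],"roll":-80,"jaw":0}]'
python3 -m pendant '[{"xyz":[0,0,0.01],"roll":-10,"jaw":0},{"xyz":[0,0,0.02],"roll":-20,"jaw":0},{"xyz":[0,0,0.04],"roll":-21.5,"jaw":0},{"xyz":[0,0,0.05],"roll":-21.5,"jaw":0},{"xyz":[0,0,0.05],"roll":-21.5,"jaw":0},{"xyz":[0,0,0.05],"roll":-21.5,"jaw":0},{"xyz":[0,0,0.05],"roll":-21.5,"jaw":0},{"xyz":[0,0,0.05],"roll":-21.5,"jaw":0}]'
python3 - <<'E'
from h import *
import cv2
s=env.state();p,d=env.grab_frame("wrist");cv2.imwrite("pics/w1.png",p)
np.save("w1.npy",wristT(s)); print(s["ee_pos"],s["ee_rot"])
E
```

```text
time_s: 1.1
ee_pos: [503.5, -267.6, 162.8]
ee_rot: [-179.9, 0.1, 3.4]
force: [-0.2, -0.0, 0.7]
gripper_width: 91.3
time_s: 2.1
ee_pos: [503.0, -269.6, 114.4]
ee_rot: [180.0, -0.0, 24.5]
force: [-0.3, 0.5, 0.2]
gripper_width: 91.5
[ 503.04829667 -269.56629199  114.44289761] [ 1.79953468e+02 -3.09790039e-02  2.45435160e+01]
```

View pics/w1.png

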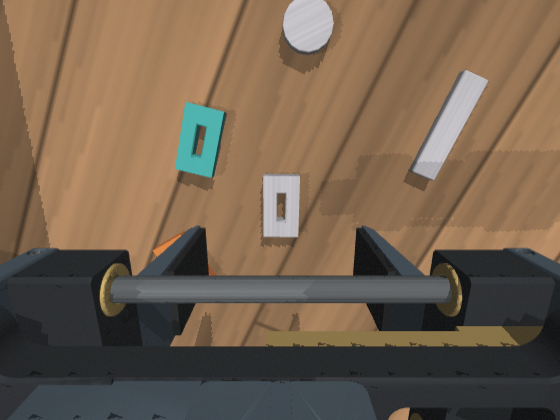

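The guard sits between the fingers, with corners (264,175), (299,174), (299,237) and (263,237). Orange sits partly behind the left finger, so I'll check clearances.

Run:
```python
from h import *
import cv2
T=np.load("w1.npy")
g=np.array([ray("wrist",u,v,12,T) for u,v in [(264,175),(299,174),(299,237),(263,237)]])
c=g.mean(0);t=[to_tool(p)[:3].round(1) for p in g];print(c,t,to_tool(c).round(1))
p=cv2.imread("pics/top0.png");h=cv2.cvtColor(p,cv2.COLOR_BGR2HSV)
m=cv2.inRange(h[250:295,415:460],(3,225,200),(18,255,255))
r=cv2.minAreaRect(cv2.findNonZero(m));print(r)
for q in cv2.boxPoints(r): print(to_tool(ray("top",q[0]+415,q[1]+250,12))[:2].round(1))
for q in [(372,279),(399,276),(400,290),(373,293)]: print("turq",to_tool(ray("top",*q,12))[:2].round(1))
```

```text
[ 504.13249076 -268.30392187   12.        ] [array([-14.4, -31.1, 102.3]), array([ 17.9, -32. , 102.3]), array([ 19. ,  30.1, 102.4]), array([-16.3,  30.1, 102.3])] [  1.5  -0.7 102.3   1. ]
((21.54146385192871, 22.52682876586914), (15.408581733703613, 25.878515243530273), 32.905242919921875)
[-99.1  23.9]
[-66.6  77.6]
[-96.3  97.3]
[-128.5   43.6]
turq [-51.4 -87.3]
turq [-70.1 -25.4]
turq [-100.2  -37.3]
turq [-81.5 -98.8]
```

Both lookalikes are clear of the fingers, so I'm descending and gripping.

```bash
python3 -m pendant '[{"xyz":[0.001,-0.001,0.03],"roll":0,"jaw":0.2},{"xyz":[0.001,-0.001,0.06],"roll":0,"jaw":0.3},{"xyz":[0.001,-0.001,0.08],"roll":0,"jaw":0.3},{"xyz":[0.001,-0.001,0.095],"roll":0,"jaw":0.3},{"xyz":[0.001,-0.001,0.105],"roll":0,"jaw":0.3},{"xyz":[0.001,-0.001,0.11],"roll":0,"jaw":0.3},{"xyz":[0.001,-0.001,0.111],"roll":0,"jaw":0.3},{"xyz":[0.001,-0.001,0.111],"roll":0,"jaw":0.4}]' 25
python3 -m pendant '[{"xyz":[0,0,0],"roll":0,"jaw":0.5},{"xyz":[0,0,0],"roll":0,"jaw":0.6},{"xyz":[0,0,0],"roll":0,"jaw":0.7},{"xyz":[0,0,0],"roll":0,"jaw":0.8},{"xyz":[0,0,0],"roll":0,"jaw":0.9},{"xyz":[0,0,0],"roll":0,"jaw":1},{"xyz":[0,0,0],"roll":0,"jaw":1},{"xyz":[0,0,0],"roll":0,"jaw":1}]' 25
```

```text
time_s: 3.15
ee_pos: [503.7, -268.3, 3.5]
ee_rot: [179.9, -0.0, 24.6]
force: [-0.2, 0.4, -0.2]
gripper_width: 56.9
time_s: 4.15
ee_pos: [503.4, -268.2, 3.2]
ee_rot: [180.0, -0.0, 24.6]
force: [-1.1, 0.6, 5.2]
gripper_width: 34.2
```

Gripped at 34.2 mm. Lifting, then carrying it to the stage.

```bash
python3 -m pendant '[{"xyz":[0,0,-0.005],"roll":0,"jaw":1},{"xyz":[0,0,-0.02],"roll":0,"jaw":1},{"xyz":[0,0,-0.045],"roll":0,"jaw":1},{"xyz":[0,0,-0.075],"roll":0,"jaw":1},{"xyz":[0,0,-0.105],"roll":0,"jaw":1},{"xyz":[0.007,-0.013,-0.125],"roll":0,"jaw":1},{"xyz":[0.02,-0.036,-0.135],"roll":3,"jaw":1},{"xyz":[0.038,-0.069,-0.14],"roll":6,"jaw":1}]'
python3 -m pendant '[{"xyz":[0.02,-0.037,0],"roll":3,"jaw":1},{"xyz":[0.043,-0.079,0],"roll":7,"jaw":1},{"xyz":[0.067,-0.123,0],"roll":11,"jaw":1},{"xyz":[0.091,-0.167,0],"roll":15,"jaw":1},{"xyz":[0.115,-0.210,0],"roll":19,"jaw":1},{"xyz":[0.139,-0.248,0],"roll":23,"jaw":1},{"xyz":[0.157,-0.280,0],"roll":26,"jaw":1},{"xyz":[0.167,-0.300,0],"roll":27,"jaw":1}]'
python3 - <<'E'
from h import *
import cv2
env.grab_frame("top")
s=env.state();p,d=env.grab_frame("wrist");cv2.imwrite("pics/w2.png",p)
np.save("w2.npy",wristT(s)); print(s["ee_pos"],s["ee_rot"],s["gripper_width"],to_tool(np.array([535.4,166.5,43]),s))
E
```

```text
time_s: 5.15
ee_pos: [509.7, -189.4, 144.5]
ee_rot: [179.9, -0.1, 18.4]
force: [-0.6, 0.1, -1.6]
gripper_width: 33.7
time_s: 6.15
ee_pos: [572.2, 150.0, 143.5]
ee_rot: [-180.0, -0.0, -8.4]
force: [0.4, -0.3, -2.1]
gripper_width: 33.7
[572.6360374  152.25600486 143.50733045] [-1.79830165e+02 -5.44645251e-02 -8.38310597e+00] 33.75658695104939 [-39.01035805  -8.36526259 100.49553075   1.        ]
```

View pics/w2.png

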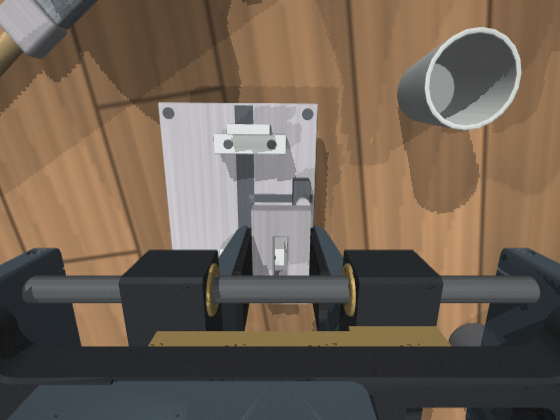

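The wrist view shows the plate's left edge from (160,104) to (317,103), the left jaw at (250,140) and the stop at (302,192). The guard is held level. I'll check the stage estimate against these.

Run:
```python
from h import *
T=np.load("w2.npy");c=np.array([535.4,166.5]);t=np.radians(-8.5);U=np.array([[np.cos(t),-np.sin(t)],[np.sin(t),np.cos(t)]])
for n,u,v,z in [("cornNL",160,104,40),("cornFL",317,103,40),("jawface top -x,+x",215,153,62),("",286,153,62),("tabtop",227,125,74),("",271,125,74),("stop top left",293,178,60),("",310,178,60)]:
    print(n,(U.T@(ray("wrist",u,v,z,T)[:2]-c)).round(1))
```

```text
cornNL [-65.6  85. ]
cornFL [71.1 86.2]
jawface top -x,+x [-15.3  45. ]
 [44.  45.1]
tabtop [-2.3 67.6]
 [31.9 67.7]
stop top left [50.3 23.7]
 [64.9 23.7]
```

```bash
python3 -m pendant '[{"xyz":[-0.01,-0.003,0],"roll":0,"jaw":1},{"xyz":[-0.024,-0.006,0],"roll":0,"jaw":1},{"xyz":[-0.034,-0.009,0.01],"roll":0,"jaw":1},{"xyz":[-0.038,-0.0095,0.03],"roll":0,"jaw":1},{"xyz":[-0.038,-0.0095,0.055],"roll":0,"jaw":1},{"xyz":[-0.038,-0.0095,0.075],"roll":0,"jaw":1},{"xyz":[-0.038,-0.0095,0.09],"roll":0,"jaw":1},{"xyz":[-0.038,-0.0095,0.095],"roll":0,"jaw":1}]'
python3 -m pendant '[{"xyz":[0,0,0.001],"roll":0,"jaw":1},{"xyz":[0,0,0.002],"roll":0,"jaw":1},{"xyz":[0,0,0.003],"roll":0,"jaw":1},{"xyz":[0,0,0.004],"roll":0,"jaw":1},{"xyz":[0,0,0.0045],"roll":0,"jaw":1},{"xyz":[0,0,0.0045],"roll":0,"jaw":1},{"xyz":[0,0,0.0045],"roll":0,"jaw":1},{"xyz":[0,0,0.0045],"roll":0,"jaw":1}]'
```

```text
time_s: 7.25
ee_pos: [535.1, 162.7, 46.9]
ee_rot: [180.0, 0.1, -8.5]
force: [-0.1, 0.4, -1.3]
gripper_width: 33.7
time_s: 8.25
ee_pos: [535.9, 163.0, 43.4]
ee_rot: [180.0, -0.0, -8.5]
force: [0.2, -0.5, -0.5]
gripper_width: 33.9
```

It touched down about 4.5 mm right of centre. I'll raise it slightly, correct, then lower it.

```bash
python3 -m pendant '[{"xyz":[0,0,-0.0015],"roll":0,"jaw":1},{"xyz":[0,-0.002,-0.0015],"roll":0,"jaw":1},{"xyz":[0,-0.0045,-0.0015],"roll":0,"jaw":1},{"xyz":[0,-0.0045,-0.001],"roll":0,"jaw":1},{"xyz":[0,-0.0045,-0.0005],"roll":0,"jaw":1},{"xyz":[0,-0.0045,0],"roll":0,"jaw":1},{"xyz":[0,-0.0045,0.0005],"roll":0,"jaw":1},{"xyz":[0,-0.0045,0.0005],"roll":0,"jaw":1}]'
python3 -m pendant '[{"xyz":[0,0,0],"roll":0,"jaw":1},{"xyz":[0,0,0.0003],"roll":0,"jaw":1},{"xyz":[0,0,0.0006],"roll":0,"jaw":1},{"xyz":[0,0,0.0006],"roll":0,"jaw":1},{"xyz":[0,0,0.0006],"roll":0,"jaw":1},{"xyz":[0,0,0.0006],"roll":0,"jaw":1},{"xyz":[0,0,0.0006],"roll":0,"jaw":1},{"xyz":[0,0,0.0006],"roll":0,"jaw":1}]'
```

```text
time_s: 9.25
ee_pos: [536.5, 167.3, 43.2]
ee_rot: [180.0, -0.0, -8.5]
force: [-0.5, -0.5, 2.5]
gripper_width: 33.3
time_s: 10.25
ee_pos: [536.5, 167.4, 43.2]
ee_rot: [-180.0, -0.0, -8.5]
force: [-2.8, -0.0, 6.9]
gripper_width: 33.9
```

It's seated: vertical force went from -1.3 to +6.9 N. Now releasing, rising and moving behind it with the fingers shut.

```bash
python3 -m pendant '[{"xyz":[0,0,0],"roll":0,"jaw":0.58},{"xyz":[0,0,0],"roll":0,"jaw":0.5},{"xyz":[0,0,0],"roll":0,"jaw":0.45},{"xyz":[0,0,0],"roll":0,"jaw":0.45},{"xyz":[0,0,-0.003],"roll":0,"jaw":0.45},{"xyz":[0,0,-0.01],"roll":0,"jaw":0.45},{"xyz":[0,0,-0.03],"roll":0,"jaw":0.45},{"xyz":[0,0,-0.05],"roll":0,"jaw":0.45}]'
python3 -m pendant '[{"xyz":[0,0,-0.025],"roll":0,"jaw":0.6},{"xyz":[-0.02,0,-0.04],"roll":0,"jaw":0.8},{"xyz":[-0.04,0,-0.04],"roll":0,"jaw":1},{"xyz":[-0.05,0,-0.04],"roll":0,"jaw":1},{"xyz":[-0.05,0,-0.04],"roll":0,"jaw":1},{"xyz":[-0.05,0,-0.04],"roll":0,"jaw":1},{"xyz":[-0.05,0,-0.04],"roll":0,"jaw":1},{"xyz":[-0.05,0,-0.04],"roll":0,"jaw":1}]'
python3 - <<'E'
from h import *
import cv2
s=env.state();p,d=env.grab_frame("wrist");q,_=env.grab_frame("top");np.save("w3.npy",wristT(s))
print(s["ee_pos"],s["ee_rot"],s["gripper_width"])
o=np.zeros((420,780,3),np.uint8);o[:,:420]=p[:,140:];o[:360,425:780]=cv2.resize(q[180:270,165:254],(355,360),interpolation=cv2.INTER_CUBIC)
cv2.imwrite("pics/w3.png",o)
E
```

```text
time_s: 11.25
ee_pos: [536.6, 167.4, 93.3]
ee_rot: [-180.0, -0.0, -8.4]
force: [0.3, -0.6, 0.2]
gripper_width: 50.2
time_s: 12.25
ee_pos: [487.4, 174.7, 132.1]
ee_rot: [180.0, 0.0, -8.5]
force: [1.1, 0.2, 1.1]
gripper_width: 0.4
[487.43756608 174.67518202 132.08127736] [ 1.79988713e+02  1.12079878e-02 -8.46899696e+00] 0.36215357076440435
```

View pics/w3.png

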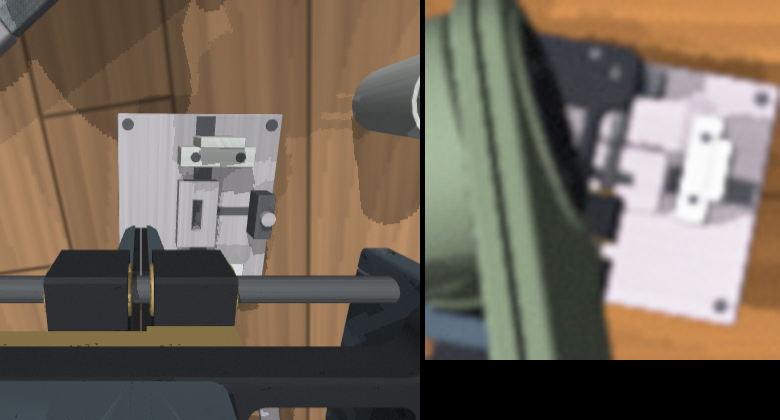

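The guard lies flat and square between the jaws, with corners (178,181), (217,181), (216,247) and (178,248). The stop face is at column ~249, rows 190–238.

Run:
```python
from h import *
T=np.load("w3.npy")
L=lambda u,v,z:to_tool(ray("wrist",u+140,v,z,T))[:2].round(1)
for n,u,v,z in [("gNL",178,181,52),("gFL",217,181,52),("gFR",216,247,52),("gNR",178,248,52),("plNL",118,114,40),("plFL",282,115,40),("stop",252,191,60),("stop",249,237,60),("jaw -x",179,166,62),("jaw +x",254,166,62),("tab",201,138,74),("tab",244,138,74)]: print(n,L(u,v,z))
```

```text
gNL [ 32.7 -30.1]
gFL [ 65.9 -30.1]
gFR [69.3 30.6]
gNR [34.8 31.6]
plNL [-18.3 -84.9]
plFL [119.9 -84.2]
stop [ 93.6 -23.1]
stop [95.2 17.8]
jaw -x [ 31.8 -44.2]
jaw +x [ 92.3 -44.2]
tab [ 45.9 -66.8]
tab [ 78.1 -66.8]
```

Descending behind the blank, then pushing gently.

```bash
python3 -m pendant '[{"xyz":[0,0,0.02],"roll":0,"jaw":1},{"xyz":[0,0,0.045],"roll":0,"jaw":1},{"xyz":[0,0,0.065],"roll":0,"jaw":1},{"xyz":[0,0,0.08],"roll":0,"jaw":1},{"xyz":[0,0,0.087],"roll":0,"jaw":1},{"xyz":[0.005,0,0.087],"roll":0,"jaw":1},{"xyz":[0.01,0,0.087],"roll":0,"jaw":1},{"xyz":[0.014,0,0.087],"roll":0,"jaw":1}]'
python3 -m pendant '[{"xyz":[0.002,0,0],"roll":0,"jaw":1},{"xyz":[0.004,0,0],"roll":0,"jaw":1},{"xyz":[0.007,0,0],"roll":0,"jaw":1},{"xyz":[0.011,0,0],"roll":0,"jaw":1},{"xyz":[0.015,0,0],"roll":0,"jaw":1},{"xyz":[0.019,0,0],"roll":0,"jaw":1},{"xyz":[0.022,0,0],"roll":0,"jaw":1},{"xyz":[0.024,0,0],"roll":0,"jaw":1}]'
```

```text
time_s: 13.35
ee_pos: [502.0, 172.8, 46.0]
ee_rot: [-180.0, -0.1, -8.5]
force: [0.1, 1.0, -0.7]
gripper_width: 0.5
time_s: 14.35
ee_pos: [524.8, 169.2, 45.3]
ee_rot: [180.0, 0.0, -8.5]
force: [-3.0, 0.4, 2.2]
gripper_width: 0.6
```

```bash
python3 -m pendant '[{"xyz":[0.001,0,0],"roll":0,"jaw":1},{"xyz":[0.002,0,0],"roll":0,"jaw":1},{"xyz":[0.003,0,0],"roll":0,"jaw":1},{"xyz":[0.004,0,0],"roll":0,"jaw":1},{"xyz":[0.005,0,0],"roll":0,"jaw":1},{"xyz":[0.006,0,0],"roll":0,"jaw":1},{"xyz":[0.006,0,0],"roll":0,"jaw":1},{"xyz":[0.006,0,0],"roll":0,"jaw":1}]'
```

```text
time_s: 15.35
ee_pos: [530.9, 168.3, 45.3]
ee_rot: [-180.0, -0.0, -8.4]
force: [-0.2, -0.8, -0.7]
gripper_width: 0.2
```

```bash
python3 -m pendant '[{"xyz":[0.0005,0,0],"roll":0,"jaw":1},{"xyz":[0.001,0,0],"roll":0,"jaw":1},{"xyz":[0.0015,0,0],"roll":0,"jaw":1},{"xyz":[0.002,0,0],"roll":0,"jaw":1},{"xyz":[0.0025,0,0],"roll":0,"jaw":1},{"xyz":[0.003,0,0],"roll":0,"jaw":1},{"xyz":[0.003,0,0],"roll":0,"jaw":1},{"xyz":[0.003,0,0],"roll":0,"jaw":1}]'
```

```text
time_s: 16.35
ee_pos: [533.7, 167.8, 45.3]
ee_rot: [180.0, -0.0, -8.4]
force: [-0.7, 1.3, 1.1]
gripper_width: 0.6
```

```bash
python3 -m pendant '[{"xyz":[0.0005,0,0],"roll":0,"jaw":1},{"xyz":[0.001,0,0],"roll":0,"jaw":1},{"xyz":[0.0015,0,0],"roll":0,"jaw":1},{"xyz":[0.002,0,0],"roll":0,"jaw":1},{"xyz":[0.002,0,0],"roll":0,"jaw":1},{"xyz":[0.002,0,0],"roll":0,"jaw":1},{"xyz":[0.002,0,0],"roll":0,"jaw":1},{"xyz":[0.002,0,0],"roll":0,"jaw":1}]'
```

```text
time_s: 17.35
ee_pos: [535.7, 167.6, 45.3]
ee_rot: [180.0, -0.0, -8.4]
force: [-0.3, 0.4, 0.4]
gripper_width: 0.4
```

Run:
```python
from h import *
import cv2
s=env.state();p,d=env.grab_frame("wrist");np.save("w4.npy",wristT(s));print(s["force"])
cv2.imwrite("pics/w4.png",cv2.resize(p[120:300,180:420],None,fx=3,fy=3,interpolation=cv2.INTER_CUBIC))
```

```text
[-0.34215556  0.42795476  0.38786264]
```

View pics/w4.png

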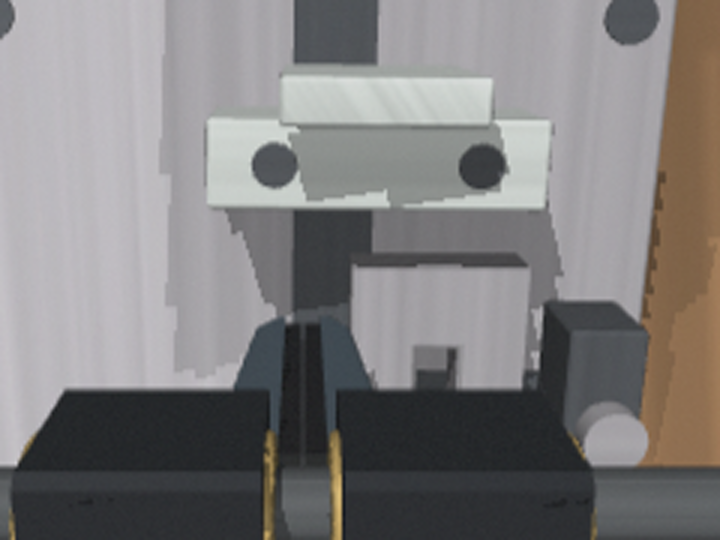

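There's still a gap of about 4–5 mm, between the blank edge at col 530 and the stop face at col 543–557. The blank is square. Continuing in small steps.

```bash
python3 -m pendant '[{"xyz":[0.0005,0,0],"roll":0,"jaw":1},{"xyz":[0.001,0,0],"roll":0,"jaw":1},{"xyz":[0.0015,0,0],"roll":0,"jaw":1},{"xyz":[0.002,0,0],"roll":0,"jaw":1},{"xyz":[0.0025,0,0],"roll":0,"jaw":1},{"xyz":[0.003,0,0],"roll":0,"jaw":1},{"xyz":[0.003,0,0],"roll":0,"jaw":1},{"xyz":[0.003,0,0],"roll":0,"jaw":1}]'
python3 -m pendant '[{"xyz":[0.0003,0,0],"roll":0,"jaw":1},{"xyz":[0.0006,0,0],"roll":0,"jaw":1},{"xyz":[0.0009,0,0],"roll":0,"jaw":1},{"xyz":[0.0012,0,0],"roll":0,"jaw":1},{"xyz":[0.0012,0,0],"roll":0,"jaw":1},{"xyz":[0.0012,0,0],"roll":0,"jaw":1},{"xyz":[0.0012,0,0],"roll":0,"jaw":1},{"xyz":[0.0012,0,0],"roll":0,"jaw":1}]'
```

```text
time_s: 18.4
ee_pos: [538.7, 167.1, 45.3]
ee_rot: [180.0, -0.0, -8.4]
force: [-0.7, 0.9, 0.4]
gripper_width: 0.5
time_s: 19.4
ee_pos: [539.8, 166.9, 45.3]
ee_rot: [180.0, -0.0, -8.4]
force: [-1.1, -0.4, 0.3]
gripper_width: 0.1
```

```bash
python3 -m pendant '[{"xyz":[0.0004,0,0],"roll":0,"jaw":1},{"xyz":[0.0008,0,0],"roll":0,"jaw":1},{"xyz":[0.0012,0,0],"roll":0,"jaw":1},{"xyz":[0.0012,0,0],"roll":0,"jaw":1},{"xyz":[0.0012,0,0],"roll":0,"jaw":1},{"xyz":[0.0012,0,0],"roll":0,"jaw":1},{"xyz":[0.0012,0,0],"roll":0,"jaw":1},{"xyz":[0.0012,0,0],"roll":0,"jaw":1}]'
```

```text
time_s: 20.4
ee_pos: [541.0, 166.8, 45.3]
ee_rot: [180.0, -0.0, -8.4]
force: [-0.8, -0.5, -0.2]
gripper_width: 0.7
```

```bash
python3 -m pendant '[{"xyz":[0.0004,0,0],"roll":0,"jaw":1},{"xyz":[0.0008,0,0],"roll":0,"jaw":1},{"xyz":[0.0012,0,0],"roll":0,"jaw":1},{"xyz":[0.0012,0,0],"roll":0,"jaw":1},{"xyz":[0.0012,0,0],"roll":0,"jaw":1},{"xyz":[0.0012,0,0],"roll":0,"jaw":1},{"xyz":[0.0012,0,0],"roll":0,"jaw":1},{"xyz":[0.0012,0,0],"roll":0,"jaw":1}]'
```

```text
time_s: 21.4
ee_pos: [541.7, 166.6, 45.2]
ee_rot: [180.0, 0.1, -8.5]
force: [-4.2, 0.9, 3.5]
gripper_width: 0.5
```

Contact is building, so I'm adding pressure to bear firmly.

```bash
python3 -m pendant '[{"xyz":[0.0003,0,0],"roll":0,"jaw":1},{"xyz":[0.0006,0,0],"roll":0,"jaw":1},{"xyz":[0.0008,0,0],"roll":0,"jaw":1},{"xyz":[0.0008,0,0],"roll":0,"jaw":1},{"xyz":[0.0008,0,0],"roll":0,"jaw":1},{"xyz":[0.0008,0,0],"roll":0,"jaw":1},{"xyz":[0.0008,0,0],"roll":0,"jaw":1},{"xyz":[0.0008,0,0],"roll":0,"jaw":1}]'
```

```text
time_s: 22.4
ee_pos: [541.7, 166.6, 45.3]
ee_rot: [180.0, 0.1, -8.5]
force: [-6.6, 2.4, 4.5]
gripper_width: 0.4
```

```bash
python3 -m pendant '[{"xyz":[0.0005,0,0],"roll":0,"jaw":1},{"xyz":[0.001,0,0],"roll":0,"jaw":1},{"xyz":[0.0015,0,0],"roll":0,"jaw":1},{"xyz":[0.0018,0,0],"roll":0,"jaw":1},{"xyz":[0.0018,0,0],"roll":0,"jaw":1},{"xyz":[0.0018,0,0],"roll":0,"jaw":1},{"xyz":[0.0018,0,0],"roll":0,"jaw":1},{"xyz":[0.0018,0,0],"roll":0,"jaw":1}]'
python3 -m pendant '[{"xyz":[0,0,0],"roll":0,"jaw":1},{"xyz":[0,0,0],"roll":0,"jaw":1},{"xyz":[0,0,0],"roll":0,"jaw":1},{"xyz":[0,0,0],"roll":0,"jaw":1},{"xyz":[0,0,0],"roll":0,"jaw":1},{"xyz":[0,0,0],"roll":0,"jaw":1},{"xyz":[0,0,0],"roll":0,"jaw":1},{"xyz":[0,0,0],"roll":0,"jaw":1}]'
```

```text
time_s: 23.4
ee_pos: [541.8, 166.6, 45.2]
ee_rot: [180.0, 0.3, -8.5]
force: [-10.4, 2.8, 6.6]
gripper_width: 0.5
time_s: 24.4
ee_pos: [541.8, 166.6, 45.2]
ee_rot: [180.0, 0.3, -8.5]
force: [-10.4, 3.2, 6.9]
gripper_width: 0.3
```

~11 N held for over a second. I'll press slightly more for a moment, then back off, rise and move outside the left jaw.

```bash
python3 -m pendant '[{"xyz":[0.0005,0,0],"roll":0,"jaw":1},{"xyz":[0.001,0,0],"roll":0,"jaw":1},{"xyz":[0.0015,0,0],"roll":0,"jaw":1},{"xyz":[0.0015,0,0],"roll":0,"jaw":1},{"xyz":[0.0015,0,0],"roll":0,"jaw":1},{"xyz":[0.0015,0,0],"roll":0,"jaw":1},{"xyz":[0.0015,0,0],"roll":0,"jaw":1},{"xyz":[0.0015,0,0],"roll":0,"jaw":1}]'
python3 -m pendant '[{"xyz":[-0.002,0,0],"roll":0,"jaw":1},{"xyz":[-0.005,0,0],"roll":0,"jaw":1},{"xyz":[-0.012,0,0],"roll":0,"jaw":1},{"xyz":[-0.018,0,0],"roll":0,"jaw":1},{"xyz":[-0.018,0,-0.02],"roll":0,"jaw":1},{"xyz":[-0.018,0,-0.05],"roll":0,"jaw":1},{"xyz":[-0.018,0,-0.075],"roll":0,"jaw":1},{"xyz":[-0.018,0,-0.085],"roll":0,"jaw":1}]'
python3 -m pendant '[{"xyz":[0.005,-0.02,0],"roll":0,"jaw":1},{"xyz":[0.011,-0.05,0],"roll":0,"jaw":1},{"xyz":[0.018,-0.08,0],"roll":0,"jaw":1},{"xyz":[0.02,-0.092,0],"roll":0,"jaw":1},{"xyz":[0.02,-0.092,0],"roll":0,"jaw":1},{"xyz":[0.02,-0.092,0],"roll":0,"jaw":1},{"xyz":[0.02,-0.092,0],"roll":0,"jaw":1},{"xyz":[0.02,-0.092,0],"roll":0,"jaw":1}]'
python3 - <<'E'
from h import *
import cv2
s=env.state();p,d=env.grab_frame("wrist");q,_=env.grab_frame("top");np.save("w5.npy",wristT(s));print(s["ee_pos"],s["ee_rot"],s["force"])
c=np.array([535.4,166.5]);t=np.radians(-8.5);U=np.array([[np.cos(t),-np.sin(t)],[np.sin(t),np.cos(t)]]);print("TCP stage",U.T@(s["ee_pos"][:2]-c))
o=np.zeros((480,800,3),np.uint8);o[:336,:320]=cv2.resize(p[84:],(320,192)) if 0 else cv2.resize(p[:,80:480],(320,336));o[:,325:800]=cv2.resize(q[180:270,165:254],(475,480),interpolation=cv2.INTER_CUBIC)
cv2.imwrite("pics/w5.png",o)
E
```

```text
time_s: 25.4
ee_pos: [541.8, 166.6, 45.2]
ee_rot: [179.9, 0.5, -8.5]
force: [-13.7, 3.1, 8.7]
gripper_width: 1.0
time_s: 26.4
ee_pos: [529.3, 168.8, 131.8]
ee_rot: [-179.9, -0.2, -8.4]
force: [-0.1, 0.2, 0.3]
gripper_width: 0.6
time_s: 27.4
ee_pos: [561.6, 256.1, 130.5]
ee_rot: [180.0, -0.0, -8.5]
force: [-0.0, -0.4, 0.6]
gripper_width: 0.4
[561.59336049 256.10122813 130.54494565] [ 1.79996236e+02 -1.16624401e-02 -8.49089798e+00] [-0.04607852 -0.4312088   0.5503786 ]
TCP stage [12.66174427 92.48866119]
```

View pics/w5.png

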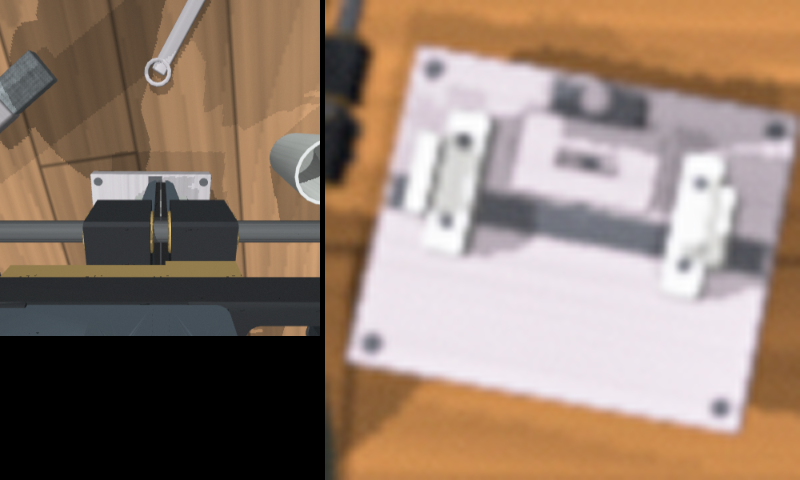

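The top view shows the blank square against the stop, both at about (585,165). The tool is outside the left tab. Descending and pushing the jaw inward, with contact expected after ~9 mm and the squeeze near 22 mm.

```bash
python3 -m pendant '[{"xyz":[0,0,0.02],"roll":0,"jaw":1},{"xyz":[0,0,0.045],"roll":0,"jaw":1},{"xyz":[0,0,0.065],"roll":0,"jaw":1},{"xyz":[0,0,0.076],"roll":0,"jaw":1},{"xyz":[0,0,0.078],"roll":0,"jaw":1},{"xyz":[0,0.002,0.078],"roll":0,"jaw":1},{"xyz":[0,0.004,0.078],"roll":0,"jaw":1},{"xyz":[0,0.006,0.078],"roll":0,"jaw":1}]'
python3 -m pendant '[{"xyz":[0,0.001,0],"roll":0,"jaw":1},{"xyz":[0,0.002,0],"roll":0,"jaw":1},{"xyz":[0,0.003,0],"roll":0,"jaw":1},{"xyz":[0,0.004,0],"roll":0,"jaw":1},{"xyz":[0,0.005,0],"roll":0,"jaw":1},{"xyz":[0,0.006,0],"roll":0,"jaw":1},{"xyz":[0,0.007,0],"roll":0,"jaw":1},{"xyz":[0,0.008,0],"roll":0,"jaw":1}]'
```

```text
time_s: 28.5
ee_pos: [561.1, 250.7, 52.9]
ee_rot: [-180.0, -0.1, -8.5]
force: [0.6, -0.8, 0.8]
gripper_width: 0.6
time_s: 29.5
ee_pos: [559.7, 242.8, 52.4]
ee_rot: [-180.0, -0.0, -8.5]
force: [-0.7, 2.3, 1.4]
gripper_width: 0.5
```

```bash
python3 -m pendant '[{"xyz":[0,0.001,0],"roll":0,"jaw":1},{"xyz":[0,0.002,0],"roll":0,"jaw":1},{"xyz":[0,0.003,0],"roll":0,"jaw":1},{"xyz":[0,0.004,0],"roll":0,"jaw":1},{"xyz":[0,0.0045,0],"roll":0,"jaw":1},{"xyz":[0,0.005,0],"roll":0,"jaw":1},{"xyz":[0,0.0055,0],"roll":0,"jaw":1},{"xyz":[0,0.0055,0],"roll":0,"jaw":1}]'
```

```text
time_s: 30.5
ee_pos: [558.8, 237.3, 52.3]
ee_rot: [180.0, -0.0, -8.4]
force: [1.7, 1.9, 2.9]
gripper_width: 0.9
```

```bash
python3 -m pendant '[{"xyz":[0,0.0004,0],"roll":0,"jaw":1},{"xyz":[0,0.0008,0],"roll":0,"jaw":1},{"xyz":[0,0.0012,0],"roll":0,"jaw":1},{"xyz":[0,0.0016,0],"roll":0,"jaw":1},{"xyz":[0,0.002,0],"roll":0,"jaw":1},{"xyz":[0,0.002,0],"roll":0,"jaw":1},{"xyz":[0,0.002,0],"roll":0,"jaw":1},{"xyz":[0,0.002,0],"roll":0,"jaw":1}]'
python3 -m pendant '[{"xyz":[0,0.0004,0],"roll":0,"jaw":1},{"xyz":[0,0.0008,0],"roll":0,"jaw":1},{"xyz":[0,0.0012,0],"roll":0,"jaw":1},{"xyz":[0,0.0012,0],"roll":0,"jaw":1},{"xyz":[0,0.0012,0],"roll":0,"jaw":1},{"xyz":[0,0.0012,0],"roll":0,"jaw":1},{"xyz":[0,0.0012,0],"roll":0,"jaw":1},{"xyz":[0,0.0012,0],"roll":0,"jaw":1}]'
```

```text
time_s: 31.5
ee_pos: [558.7, 236.3, 52.3]
ee_rot: [-179.9, -0.0, -8.5]
force: [1.3, 6.7, -0.0]
gripper_width: 0.4
time_s: 32.5
ee_pos: [558.7, 236.3, 52.4]
ee_rot: [-179.8, -0.0, -8.5]
force: [1.4, 8.9, -1.7]
gripper_width: 0.4
```

The jaws have stopped on the blank. Building pressure and holding it.

```bash
python3 -m pendant '[{"xyz":[0,0.0005,0],"roll":0,"jaw":1},{"xyz":[0,0.001,0],"roll":0,"jaw":1},{"xyz":[0,0.0015,0],"roll":0,"jaw":1},{"xyz":[0,0.002,0],"roll":0,"jaw":1},{"xyz":[0,0.0025,0],"roll":0,"jaw":1},{"xyz":[0,0.0025,0],"roll":0,"jaw":1},{"xyz":[0,0.0025,0],"roll":0,"jaw":1},{"xyz":[0,0.0025,0],"roll":0,"jaw":1}]'
python3 -m pendant '[{"xyz":[0,0,0],"roll":0,"jaw":1},{"xyz":[0,0,0],"roll":0,"jaw":1},{"xyz":[0,0,0],"roll":0,"jaw":1},{"xyz":[0,0,0],"roll":0,"jaw":1},{"xyz":[0,0,0],"roll":0,"jaw":1},{"xyz":[0,0,0],"roll":0,"jaw":1},{"xyz":[0,0,0],"roll":0,"jaw":1},{"xyz":[0,0,0],"roll":0,"jaw":1}]'
python3 -m pendant '[{"xyz":[0,-0.002,0],"roll":0,"jaw":1},{"xyz":[0,-0.005,0],"roll":0,"jaw":1},{"xyz":[0,-0.012,0],"roll":0,"jaw":1},{"xyz":[0,-0.02,0],"roll":0,"jaw":1},{"xyz":[0,-0.025,-0.01],"roll":0,"jaw":1},{"xyz":[0,-0.03,-0.04],"roll":0,"jaw":1},{"xyz":[0,-0.03,-0.08],"roll":0,"jaw":1},{"xyz":[0,-0.03,-0.1],"roll":0,"jaw":1}]'
python3 - <<'E'
from h import *
import cv2
q,_=env.grab_frame("top")
cv2.imwrite("pics/t6.png",cv2.resize(q[185:265,165:260],None,fx=8,fy=7.5,interpolation=cv2.INTER_CUBIC)[:600])
E
```

```text
time_s: 33.5
ee_pos: [558.8, 236.3, 52.5]
ee_rot: [-179.5, -0.1, -8.6]
force: [1.7, 16.2, -2.4]
gripper_width: 0.2
time_s: 34.5
ee_pos: [558.7, 236.3, 52.5]
ee_rot: [-179.5, -0.1, -8.6]
force: [0.3, 16.2, -2.2]
gripper_width: 0.1
time_s: 35.5
ee_pos: [563.4, 262.0, 155.5]
ee_rot: [-179.9, -0.2, -8.4]
force: [0.1, -0.0, -0.5]
gripper_width: 0.0
```

View pics/t6.png

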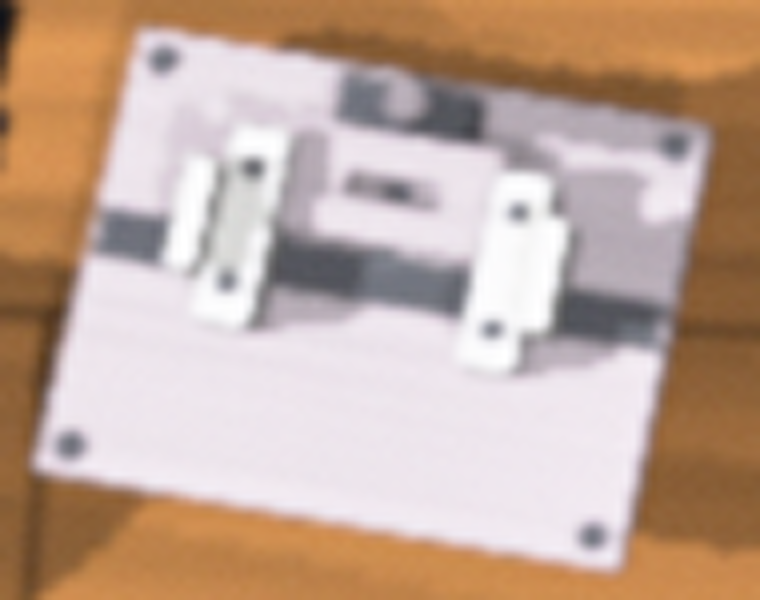

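The dark strip left of the blank looks like the jaw's shadow: the slot is centred at 391, so the blank spans 285–497, flush to both jaws. I'll check with one close wrist view and the hole spacing of the jaws.

```bash
python3 -m pendant '[{"xyz":[-0.008,0.015,-0.01],"roll":0,"jaw":1},{"xyz":[-0.02,0.04,-0.02],"roll":0,"jaw":1},{"xyz":[-0.035,0.07,-0.02],"roll":0,"jaw":1},{"xyz":[-0.05,0.1,-0.02],"roll":0,"jaw":1},{"xyz":[-0.06,0.125,-0.02],"roll":0,"jaw":1},{"xyz":[-0.06,0.135,-0.02],"roll":0,"jaw":1},{"xyz":[-0.06,0.135,-0.02],"roll":0,"jaw":1},{"xyz":[-0.06,0.135,-0.02],"roll":0,"jaw":1}]'
python3 - <<'E'
from h import *
import cv2
f=lambda x,y:ray("top",165+x/8-.4,185+y/7.5-.4,62)
c=np.array([535.4,166.5]);t=np.radians(-8.5);U=np.array([[np.cos(t),-np.sin(t)],[np.sin(t),np.cos(t)]])
for h in [(253,167),(227,280),(518,211),(492,329)]: print((U.T@(f(*h)[:2]-c)).round(1))
s=env.state();p,d=env.grab_frame("wrist");print(s["ee_pos"],s["force"])
cv2.imwrite("pics/w7.png",cv2.resize(p[110:310,200:460],None,fx=3,fy=3,interpolation=cv2.INTER_CUBIC))
E
```

```text
time_s: 36.55
ee_pos: [483.7, 137.2, 172.2]
ee_rot: [-180.0, -0.0, -8.4]
force: [0.5, -0.4, -0.0]
gripper_width: 0.3
[30.3 38.8]
[-4.7 38.9]
[ 30.4 -37.5]
[ -6.  -37.3]
[483.65464373 137.20259175 172.20174481] [ 0.45688535 -0.41727341 -0.03396174]
```

View pics/w7.png

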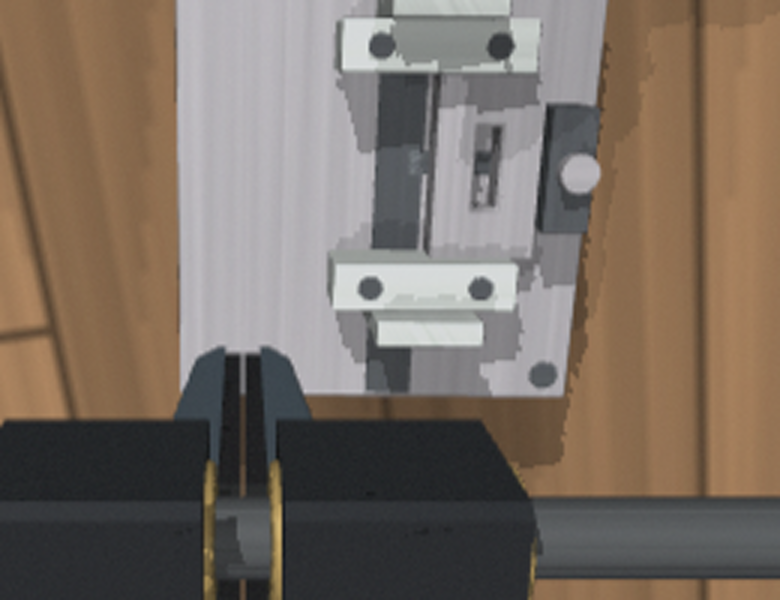

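The blank spans from jaw to jaw (rows 73–255) and sits flush and square against the stop face (col ~543). The jaw spacing measures 76.2 mm against 76 expected, and the tool is clear. Handing in.

```bash
python3 -c "
from workcell import env
print(env.job_done(), env.state()['time_s'])"
```

```text
the job is handed in; nothing more can be done
the job is handed in; nothing more can be done
```

The steel slotted guard is on the stage, square against the back stop and held by both jaws. I handed the job in at about 37 s on the robot's clock, out of the 69 s allowed.

- **Placing:** I gripped the guard across its 34 mm side and set it down between the open jaws. It first touched about 4.5 mm off centre. I raised it 1.5 mm, corrected that, lowered it again and let go.
- **Back stop:** I pushed it back with shut fingers. The gap was about 4–5 mm longer than I first estimated, so I finished in small steps. Once it bore on the stop I held about 11–14 N for over two seconds.
- **Jaws:** I pushed the left jaw's tab inward until both jaws stopped on the blank, then held about 16 N for over a second.

**Last checks:**
- The jaw centres measured +38.8 and -37.4 mm, a spacing of 76.2 mm against 76 expected. The 0.7 mm offset is within the calibration error.
- The wrist picture showed the blank flush to both jaws and square against the stop.
- In the last overhead picture the blank looked about 10 mm short of the left jaw. The slot position and the wrist view showed this was the jaw's shadow.
- The tool was clear of everything and read about 0 N. I never saw it touch the other blanks, tools or containers, but I did not re-check their positions at the end.

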